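Unpack the work lamp and hang it on the bench hook

ROBOT

A 7-joint arm with a two-finger parallel gripper is mounted at the origin on the work surface. World frame = base frame: x ahead of the robot, y to its left, z up, the work surface at z = 0. Lengths are in m, angles in rad, forces in N, time in s.
With the tool pointing down it reaches from about 0.425 to 0.925 m from the base axis. Payload 6.8 kg.
Tool frame: the origin (TCP) lies midway between the tips of the shut fingers; the grasp point (between the pads) lies 19 mm behind it (bot.hold_point_z is the distance from the TCP to the grasp point, in m); z points along the fingers, y is the line along which they close (so a half turn about z gives the same grasp; the last joint's range is limited). The gripper opens to 85 mm and grips with 20 to 120 N. Pads are 22 mm wide; open, the fingers measure 114 mm over their backs; the gripper's body (76 mm by 85 mm) begins 54 mm behind the grasp point. The pads swing forward as they close: fully open they stand 13 mm farther back than shut.
Start: joints at [-1.268, 0.477, 0.022, 1.555, -0.011, 1.109, -0.083], TCP at [0.27, 0.619, 0.231] pointing down, gripper open.
Joint ranges: [-2.96, 2.96], [-0.34, 2.1], [-1.41, 1.46], [0.24, 2.44], [-1.37, 4.51], [0.17, 1.92], [-2.96, 2.96]. Speed limits (rad/s): [2.39, 2.39, 3.14, 3.14, 3.14, 3.14, 3.14].

INTERFACE

Orientations are given as a unit quaternion [w, x, y, z].
In Python, from station import bot gives the robot as it stands. The module is installed in compiled form; this text tells all that it offers.
- The arm moves only by the tool step_arm, never from a script. Its argument "increments" is a list that holds one entry, the list of rows, each a list of 7 numbers: the opening, from -1 (shut) to 1 (fully open), then the shift along the tool's x, y, z in mm, then the turn, a rotation vector about the tool's x, y, z in degrees. In form: [[[grip, x, y, z, ax, ay, az], ...]]. A call has 1 to 10 rows; each row is the pose to reach, as a shift and turn from the pose commanded when the call began, along the tool's axes at that moment; what a row does not reach only later rows make up. A row lasts 1/12 s, in which the tool goes at most 41.7 mm and 7.16 degrees, less where a joint would pass 70% of its speed; a pose out of reach is approached as far as the arm can. A call with a gripper value outside its range is refused whole. The fingers move at their own pace and stop on an object; "force" is the grip in N (left out, the last holds). Time passes only in rows, so rows that repeat a pose let the fingers close. It gives the time, the measured TCP pose, the force, the opening and the grip force at its end, in the units of the state.
- bot.get_obs(): the state, without advancing time (a new reading comes with each control period).
- bot.read_camera(name): name is "scene" or "top"; returns a dict with "image" (400x640x3 uint8, red, green, blue), "camera_matrix" (3x3 intrinsics, pixels), "R" (3x3) and "t" (3): a world point X has camera coordinates R X + t. Camera axes: x right, y down, z forward; pixel columns grow to the right and rows downward; lengths in m; the calibration is good to about 2 mm. A picture is of the moment at which its call begins. There is no depth.
- bot.hand_in(): hands the job in; it is judged then, once.
The state is a dict: "t": time; "q": joint angles; "joint_vel": joint speeds; "joint_torque": joint torques, N m; "eef_pos": TCP position; "tool_rot": TCP orientation; "contact_force": force on the tool from outside, world axes, zero at the start; "torque": the same for the moment, N m; "gripper_width": opening from 0.0 (shut) to 1.0 (fully open); "grasp_force": force on a finger pad.
Only numpy, scipy, OpenCV 4.12 (cv2) and the standard library are available. Lean on these libraries where they do the work, as an engineer would, in place of code of your own. Each camera call takes 0.05 s, during which the arm holds its last target. There are 200 camera calls.

TASK

A new work lamp stands in the small carton on the bench. Swing both of the carton's top flaps open, well past upright so that they lean clearly outwards, and only then lift the lamp out by its carry handle and hang it by that handle on the hook of the steel stand, where it hangs still. Leave the flaps open and the other things on the bench as they are.

Things in the scene. Friction and masses are not known exactly. Their poses are not given: they have to be found in the camera images.
- carton: brown cardboard carton, open-topped but for two flaps, fixed to the bench; outside 138 (its x) x 158 (its y) x 130 high, walls and floor 4 thick. Origin: centre of its underside. Flaps are hinged on its +y and -y rims.
- carton_rim (a point): centre of the carton's mouth, at rim height 130; axes as the carton
- flap_left (a joint): opening angle of the flap hinged on the carton's +y rim: 0 closed flat, pi/2 upright, stop at 2.6 (leaning outwards). Starts half open and stays where it is left. The flap is 138 along the hinge, 68 from hinge to free edge, 4 thick; the hinge lies 77 from the carton's centre plane, 130 up.
- flap_right (a joint): the same for the flap hinged on the carton's -y rim
- flap_left_edge (a point): middle of the free edge of the left flap
- flap_right_edge (a point): middle of the free edge of the right flap
- lamp: battery work lamp, standing upright in the carton; grey body 52 (its x) x 112 (its y) x 48 high with a white lens on its -x face, black carry handle above: two uprights and a straight top bar, 120 high in all. Origin: centre of its underside. About 0.35 kg.
- lamp_handle (a point): middle of the underside of the handle's top bar (96 above the lamp's underside; axes as the lamp). The bar runs along y, is 16 thick (x), 24 tall (it reaches 24 above this point) and 104 long; the opening below it is 80 wide (y) and 48 high.
- hook_stand: steel stand with one upturned hook, fixed to the bench: base plate 130 x 120 x 12, a 16 mm post 52 behind the origin (+x), and a level round arm 10 thick running from the post to -x. Origin: on the bench below the middle of the arm.
- hook (a point): top of the hook's arm at its middle, 205 above the bench; axes as the stand. The arm runs from x = +46 (post; nothing is higher than the arm there) to x = -50, then turns up to its tip at x = -58, which stands 14 above the arm's top (16 at most); the free end points to -x.
- spool: copper wire spool, 60 diameter, 50 high, standing; a bystander, to be left alone. Origin: its underside's centre.
- driver: screwdriver lying on the bench; a bystander, to be left alone. Origin: its underside's centre.
- flux: small clear bottle with white cap, 44 diameter, 100 high; a bystander, to be left alone. Origin: its underside's centre.
- tin: steel tin, 70 diameter, 70 high; a bystander, to be left alone. Origin: its underside's centre.
- tape: roll of clear tape, 84 diameter, 22 high, lying flat; a bystander, to be left alone. Origin: its underside's centre.
- wrench: steel wrench lying on the bench; a bystander, to be left alone. Origin: its underside's centre.
Mind the look-alikes: they are no part of the job. Of the things that look like the lamp, the middle-sized one is meant.

How it is judged:
By the outcome, as a careful person would: the job done as asked, in the order asked, and still so for the second after the job is handed in, with the robot touching nothing.
It also fails if it takes over 61 s, if anything falls off the work surface, if the arm or the gripper's body presses on something with over 40 N, if the wrist force passes 120 N, or if a joint passes its speed limit or range.

## Working session

There is one attempt and no reset: what is moved stays moved. The work goes in short steps, Python scripts to look and compute and a tool call to move; the robot and the scene stay as the last step left them, time stands still between calls to the robot, and variables do not carry over. Pictures are saved under pics/ and viewed, at most 10 in all, crops included, and the job is handed in when it is done.

Besides the shell and the picture viewer there is one more tool, called by a JSON object that holds its "api" and its "payload". step_arm: Moves the arm, as the interface text tells. Its arguments: {"type":"object","properties":{"increments":{"type":"array"},"force":{"type":"number"}},"required":["increments"]}

```bash
mkdir -p pics; cat > h.py <<'E'
import numpy as np,cv2
from scipy.spatial.transform import Rotation as Ro
from station import bot
def cam(n,save=None):
    c=bot.read_camera(n)
    if save: cv2.imwrite('pics/'+save+'.png',c['image'][:,:,::-1])
    return c
def ray(c,u,v):
    d=c['R'].T@np.linalg.solve(c['camera_matrix'],[u,v,1.]); return -c['R'].T@c['t'],d
def onz(c,u,v,z):
    o,d=ray(c,u,v); return o+d*(z-o[2])/d[2]
def proj(c,X):
    p=c['camera_matrix']@(c['R']@np.array(X)+c['t']); return p[:2]/p[2]
def tri(c1,p1,c2,p2):
    o1,d1=ray(c1,*p1);o2,d2=ray(c2,*p2)
    s=np.linalg.lstsq(np.c_[d1,-d2],o2-o1,rcond=None)[0]
    a=o1+d1*s[0];b=o2+d2*s[1]; return (a+b)/2,np.linalg.norm(a-b)
def tool():
    o=bot.get_obs(); q=o['tool_rot']; return np.array(o['eef_pos']),Ro.from_quat([q[1],q[2],q[3],q[0]]).as_matrix()
def rel(X,R=None):
    p,T=tool(); print('shift mm',np.round(T.T@(np.array(X)-p)*1000,1))
    if R is not None: print('turn deg',np.round(np.degrees(Ro.from_matrix(T.T@R).as_rotvec()),1))
E
python3 - <<'E'
from h import *
for n in('scene','top'):
    c=cam(n,n+'0'); print(n,-c['R'].T@c['t'],c['R'][2],c['camera_matrix'][0,0])
print(bot.get_obs(),bot.hold_point_z); print(tool()[1].round(2))
E
```

```text
scene [ 1.15911153 -0.23816575  1.06249586] [-0.59771955  0.20174854 -0.77590519] 363.98541015002274
top [ 0.37855322 -0.00435801  1.2598899 ] [ 0.08253765 -0.02598696 -0.99624907] 398.2193530667791
{'t': 0.1, 'q': array([-1.26811538,  0.47772111,  0.02237558,  1.5563529 , -0.01151657,
        1.10928844, -0.08306603]), 'joint_vel': array([ 0.00036136, -0.00163137, -0.00047758, -0.00167592, -0.00075958,
       -0.00138214,  0.00119331]), 'joint_torque': array([ 3.28001399e-03, -5.97765505e+01,  1.61315940e+00, -2.81953418e+01,
        1.27553375e-02,  5.17727807e-03,  1.04315767e-06]), 'eef_pos': array([0.26935689, 0.61834855, 0.23042097]), 'tool_rot': array([-1.08363704e-04,  2.03940884e-01,  9.78982861e-01, -8.13440945e-04]), 'contact_force': array([ 0.31989137,  0.10364488, -0.20449985]), 'torque': array([-0.00121596,  0.0286423 , -0.00287285]), 'grasp_force': 0.0, 'gripper_width': 1.001159980196958} 0.0187
[[-0.92  0.4  -0.  ]
 [ 0.4   0.92 -0.  ]
 [-0.   -0.   -1.  ]]
```

View pics/scene0.png

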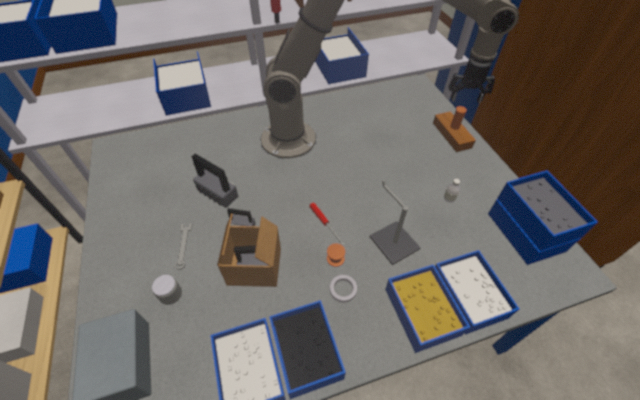

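View pics/top0.png

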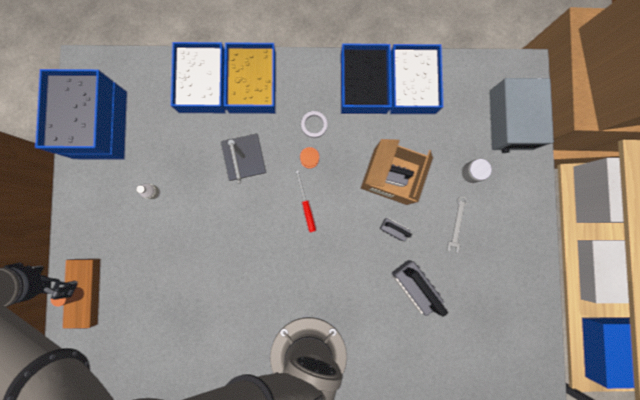

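```bash
python3 - <<'E'
import cv2,numpy as np
a=cv2.imread('pics/top0.png')[125:220,350:445];b=cv2.imread('pics/scene0.png')[195:290,210:290]
c=cv2.imread('pics/top0.png')[125:190,215:275]
f=lambda i:cv2.resize(i,None,fx=580/i.shape[0]/1.5,fy=580/i.shape[0]/1.5,interpolation=cv2.INTER_CUBIC)
a,b,c=[cv2.resize(i,(260*i.shape[1]//i.shape[0],260),interpolation=cv2.INTER_CUBIC) for i in(a,b,c)]
d=cv2.imread('pics/scene0.png')[170:265,360:425];d=cv2.resize(d,(260*65//95,260),interpolation=cv2.INTER_CUBIC)
def g(i,w=420): 
    o=np.zeros((290,400,3),np.uint8);o[:260,:i.shape[1]]=i;return o
cv2.imwrite('pics/crop.png',np.vstack([np.hstack([g(a),g(b)]),np.hstack([g(c),g(d)])]))
E
```

```text
(no output)
```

View pics/crop.png

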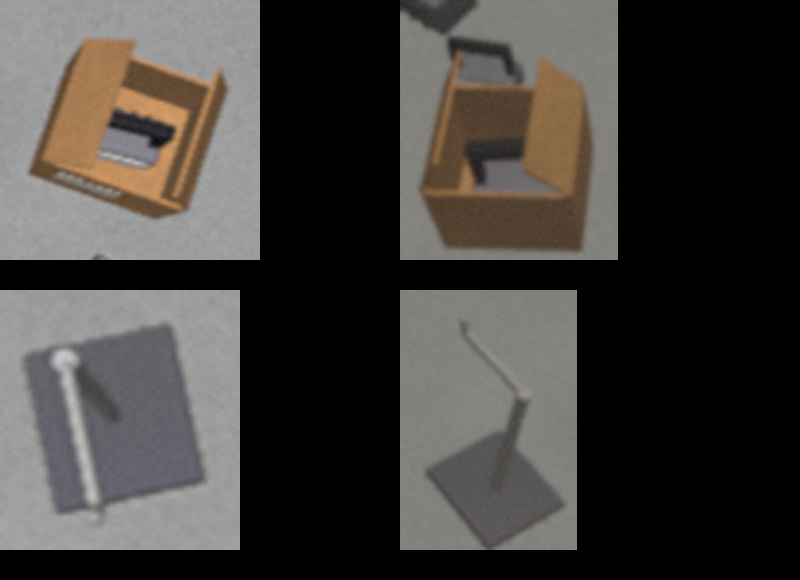

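```bash
cat > m.py <<'E'
from h import *
from scipy.optimize import least_squares
T=cam('top');S=cam('scene')
def fit(obs,x0):
    def P(p,l): c,s=np.cos(p[2]),np.sin(p[2]); return [p[0]+c*l[0]-s*l[1],p[1]+s*l[0]+c*l[1],l[2]]
    r=least_squares(lambda p:np.concatenate([proj(c,P(p,l))-uv for c,l,uv in obs]),x0,loss='soft_l1')
    print(r.x.round(4),np.degrees(r.x[2]).round(1)); print(np.array([proj(c,P(r.x,l))-uv for c,l,uv in obs]).round(1).tolist()); return r.x
E
python3 - <<'E'
from m import *
a,b=.069,.079
fit([(S,(a,b,.13),(273.9,266.2)),(S,(a,-b,.13),(218,264.4)),(S,(a,b,0),(276.5,286.3)),(S,(a,-b,0),(226,285.6)),
 (T,(-a,-b,.13),(418.7,201)),(T,(-a,b,0),(361,187.8)),(T,(-a,-b,0),(406.6,204.6))],[.6,-.2,0])
fit([(S,(.052,0,.205),(404.6,208.4)),(S,(-.058,0,.219),(383,182.8)),(T,(.052,0,.205),(231.3,142.5)),(T,(-.058,0,.219),(239.3,181.5)),
 ],[.6,.2,0])
def base(px):
    print([onz(T,*p,.012).round(3).tolist() for p in px], )
o=lambda x,y:(215+x/4,125+y/4)
base([o(25,64),o(170,34),o(203,191),o(58,222)])
# flap edges
e=lambda x,y:(350+x/2.737,125+y/2.737); g=lambda x,y:(210+x/2.737,195+y/2.737)
for n,p,q in [('L far',e(135,42),g(143,60)),('R near?',e(216,70),g(57,52)),('R',e(227,88),g(57,52)),('L far outer top',e(95,165),g(143,60)),('L e far',e(135,42),g(172,192)),('R e',e(178,195),g(57,52)),('Re2',e(216,70),g(35,165))]: print(n,tri(T,p,S,q))
E
```

```text
[ 0.5553 -0.2624 -0.3327] -19.1
[[-1.2, -0.0], [-0.8, 1.1], [0.4, -0.2], [0.3, -0.1], [-0.7, 0.2], [-0.9, 0.4], [0.4, -0.3]]
[0.5684 0.1928 0.2239] 12.8
[[0.1, -1.8], [-0.3, -3.2], [0.2, -0.9], [-0.0, -0.8]]
[[0.665, 0.275, 0.012], [0.69, 0.161, 0.012], [0.564, 0.134, 0.012], [0.539, 0.247, 0.012]]
L far (array([ 0.60044847, -0.21511037,  0.31228298]), np.float64(0.014719343046267366))
R near? (array([ 0.57308501, -0.28653701,  0.31998374]), np.float64(0.010440248641528203))
R (array([ 0.56067941, -0.29324489,  0.30790684]), np.float64(0.023118645153950332))
L far outer top (array([ 0.50497089, -0.20627514,  0.1814036 ]), np.float64(0.007079682957261254))
L e far (array([ 0.64387495, -0.23425796,  0.14972959]), np.float64(0.05250892551022781))
R e (array([ 0.47321577, -0.28964305,  0.19044275]), np.float64(0.001100758111328243))
Re2 (array([ 0.60027877, -0.33371629,  0.18319859]), np.float64(8.284805145768659e-05))
```

{"api": "step_arm", "payload": {"increments": [[[-1, -383, -400, -99, 0, 0, 43], [-1, -383, -400, -99, 0, 0, 43], [-1, -383, -400, -99, 0, 0, 43], [-1, -383, -400, -99, 0, 0, 43], [-1, -383, -400, -99, 0, 0, 43], [-1, -383, -400, -99, 0, 0, 43], [-1, -383, -400, -99, 0, 0, 43], [-1, -383, -400, -99, 0, 0, 43], [-1, -383, -400, -99, 0, 0, 43], [-1, -383, -400, -99, 0, 0, 43]]], "force": 60}}

```text
t: 1.03
eef_pos: [0.4115, 0.2319, 0.305]
tool_rot: [-0.0, 0.549, 0.836, 0.0]
contact_force: [1.4, -0.2, -0.3]
gripper_width: -0.002
grasp_force: 0.0
```

```bash
cat >> h.py <<'E'
C=np.array([.5553,-.2624,-.3327])
def loc(x,y,z,P=None):
    P=C if P is None else P
    c,s=np.cos(P[2]),np.sin(P[2]); return np.array([P[0]+c*x-s*y,P[1]+s*x+c*y,z])
def Rdown(yaw): # tool y along yaw, z down
    y=np.array([np.cos(yaw),np.sin(yaw),0]);z=np.array([0,0,-1.]);return np.c_[np.cross(y,z),y,z]
E
python3 - <<'E'
from m import *
print(bot.get_obs()['q'].round(2))
rel(loc(0,-.008,.33),Rdown(C[2]))
tp,r=tri(T,(231.3,142.5),S,(404.6,208.4));print('post top',tp,r)
tp,r=tri(T,(239.3,181.5),S,(383,182.8));print('tip',tp,r)
print('postbase scene',onz(S,395.4,243.1,.012))
E
```

```text
[-0.96  0.06  0.35  1.95 -0.02  1.14 -0.21]
shift mm [-512.   -65.4  -23.8]
turn deg [ 0.1 -0.  41.9]
post top [0.61887138 0.20666739 0.19491426] 0.0006902064235160698
tip [0.51205586 0.18300186 0.20292575] 0.0006589123900265408
postbase scene [0.62686273 0.20463749 0.012     ]
```

{"api": "step_arm", "payload": {"increments": [[[-1, -512, -65, -24, 0, 0, 42], [-1, -512, -65, -24, 0, 0, 42], [-1, -512, -65, -24, 0, 0, 42], [-1, -512, -65, -24, 0, 0, 42], [-1, -512, -65, -24, 0, 0, 42], [-1, -512, -65, -24, 0, 0, 42], [-1, -512, -65, -24, 0, 0, 42], [-1, -512, -65, -24, 0, 0, 42], [-1, -512, -65, -24, 0, 0, 42], [-1, -512, -65, -24, 0, 0, 42]]]}}

```text
t: 1.97
eef_pos: [0.5281, -0.1669, 0.3241]
tool_rot: [-0.0, 0.811, 0.584, 0.0]
contact_force: [0.6, 0.7, 0.0]
gripper_width: -0.0
grasp_force: 0.0
```

```bash
python3 - <<'E'
from m import *
o=bot.get_obs();print(o['eef_pos'],o['q'].round(2))
rel(loc(0,-.008,.33),Rdown(C[2]));print(tool()[1].round(2))
# hook: bright thin pixels in scene & top region
for n,c,(x0,x1,y0,y1) in(('S',S,(378,412,178,245)),('T',T,(222,262,132,188))):
    im=c['image'][y0:y1,x0:x1].astype(int); g=im.mean(2).round().astype(int)
    print(n); 
    for k,r in enumerate(g[::2] if n=='T' else g[:36:2]): print(y0+2*k,r[::2 if n=='T' else 1].tolist())
E
```

```text
[ 0.52763834 -0.1730886   0.32447146] [-0.42  0.23  0.75  1.77 -0.17  1.21  0.05]
shift mm [-83.4  55.4  -5.1]
turn deg [ 0.1  0.2 -0. ]
[[ 0.33  0.94  0.  ]
 [ 0.94 -0.33 -0.  ]
 [-0.    0.   -1.  ]]
S
178 [131, 134, 134, 133, 131, 131, 131, 130, 133, 131, 131, 133, 132, 130, 132, 132, 131, 131, 130, 130, 130, 128, 130, 131, 133, 132, 133, 132, 132, 129, 130, 131, 130, 132]
180 [130, 132, 131, 131, 126, 130, 130, 130, 132, 129, 132, 132, 133, 133, 134, 131, 130, 130, 130, 131, 131, 131, 131, 130, 130, 132, 131, 133, 129, 129, 130, 130, 131, 132]
182 [132, 133, 130, 122, 107, 101, 112, 121, 127, 131, 131, 130, 131, 130, 132, 129, 130, 133, 133, 131, 131, 130, 130, 130, 131, 131, 133, 131, 132, 131, 129, 134, 132, 133]
184 [130, 133, 132, 126, 111, 99, 109, 126, 129, 129, 130, 131, 132, 133, 133, 133, 133, 131, 131, 131, 130, 131, 130, 132, 134, 134, 134, 135, 133, 129, 131, 132, 135, 134]
186 [128, 132, 130, 129, 121, 104, 113, 129, 138, 136, 135, 131, 133, 134, 135, 132, 130, 130, 130, 134, 131, 131, 132, 133, 133, 133, 133, 133, 130, 132, 131, 132, 134, 133]
188 [130, 129, 132, 132
[... 4437 characters left out ...]
5, 103, 98, 152, 168, 98, 106, 108, 106, 105, 101, 99, 89, 100, 108, 121]
176 [164, 165, 163, 120, 102, 107, 102, 148, 184, 113, 102, 95, 96, 105, 107, 139, 156, 161, 163, 160]
178 [158, 165, 163, 134, 102, 103, 98, 109, 141, 100, 116, 145, 151, 166, 161, 160, 159, 157, 159, 160]
180 [159, 166, 159, 140, 104, 111, 140, 150, 142, 115, 159, 162, 161, 158, 155, 158, 161, 154, 158, 159]
182 [161, 162, 158, 159, 163, 160, 161, 157, 165, 136, 158, 159, 159, 158, 157, 160, 159, 157, 158, 160]
184 [161, 165, 163, 162, 159, 158, 161, 161, 156, 160, 163, 163, 164, 162, 159, 158, 163, 157, 161, 158]
186 [160, 158, 159, 160, 161, 162, 161, 159, 163, 162, 159, 162, 160, 158, 158, 158, 158, 159, 162, 156]
```

{"api": "step_arm", "payload": {"increments": [[[-1, -83, 55, 0, 0, 0, 0], [-1, -83, 55, 0, 0, 0, 0], [-1, -83, 55, 0, 0, 0, 0], [-1, -83, 55, 40, 0, 0, 0], [-1, -83, 55, 80, 0, 0, 0], [-1, -83, 55, 110, 0, 0, 0], [-1, -83, 55, 110, 0, 0, 0]]]}}

```text
t: 2.65
eef_pos: [0.5502, -0.2588, 0.2075]
tool_rot: [-0.005, 0.812, 0.584, -0.003]
contact_force: [-1.5, 0.0, 0.4]
gripper_width: -0.003
grasp_force: 0.0
```

```bash
python3 - <<'E'
from m import *
cam('top','t1');cam('scene','s1')
a=cv2.imread('pics/t1.png')[100:230,340:460];b=cv2.imread('pics/s1.png')[180:310,200:320]
cv2.imwrite('pics/c1.png',np.hstack([cv2.resize(i,None,fx=3.3,fy=3.3,interpolation=cv2.INTER_CUBIC) for i in(a,b)]))
print(tool()[0])
rel(loc(0,-.008,.155),Rdown(C[2]));rel(loc(0,.099,.155))
E
```

```text
[ 0.55474281 -0.26233018  0.21628348]
shift mm [-7.9  0.3 61.3]
turn deg [0.2 0.  0.5]
shift mm [99.1  1.3 61.3]
```

View pics/c1.png

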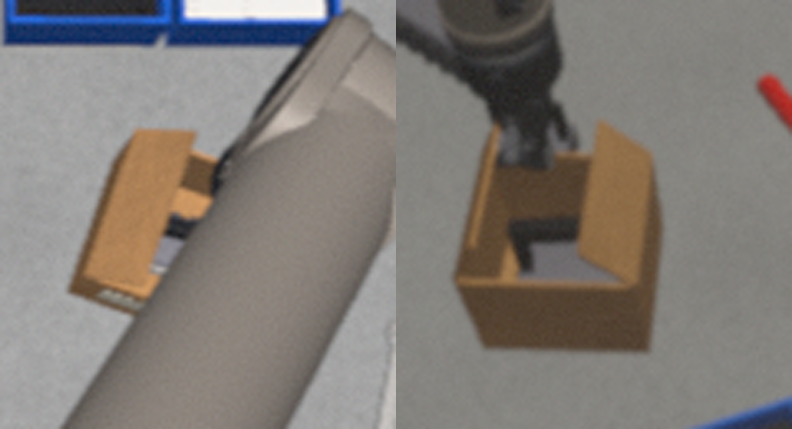

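{"api": "step_arm", "payload": {"increments": [[[-1, -5, 0, 30, 0, 0, 0], [-1, -5, 0, 61, 0, 0, 0], [-1, 5, 0, 61, 0, 0, 0], [-1, 18, 0, 61, 0, 0, 0], [-1, 31, 0, 61, 0, 0, 0], [-1, 44, 0, 61, 0, 0, 0], [-1, 57, 0, 61, 0, 0, 0], [-1, 70, 0, 61, 0, 0, 0], [-1, 84, 0, 61, 0, 0, 0], [-1, 98, 0, 61, 0, 0, 0]]]}}

```text
t: 3.68
eef_pos: [0.5861, -0.1673, 0.1548]
tool_rot: [0.001, 0.811, 0.584, 0.001]
contact_force: [-0.4, -0.3, 0.7]
gripper_width: -0.004
grasp_force: 0.5
```

```bash
python3 - <<'E'
from h import *
print(tool()[0],bot.get_obs()['contact_force'])
rel(loc(0,.099,.155),Rdown(C[2]));rel(loc(0,.02,.24)); rel(loc(0,-.015,.155)); rel(loc(0,-.100,.155))
E
```

```text
[ 0.58608633 -0.16726444  0.15480183] [-0.43377783 -0.28784486  0.71533863]
shift mm [-1.   2.  -0.2]
turn deg [ 0.2 -0.   0.6]
shift mm [-79.9   1.4 -85.3]
shift mm [-115.     0.8   -0.3]
shift mm [-2.e+02 -1.e-01 -4.e-01]
```

{"api": "step_arm", "payload": {"increments": [[[-1, -40, 1, 0, 0, 0, 0], [-1, -80, 1, 0, 0, 0, 0], [-1, -110, 1, 0, 0, 0, 0], [-1, -123, 0, 0, 0, 0, 0], [-1, -136, 0, 0, 0, 0, 0], [-1, -149, 0, 0, 0, 0, 0], [-1, -162, 0, 0, 0, 0, 0], [-1, -175, 0, 0, 0, 0, 0], [-1, -188, 0, 0, 0, 0, 0], [-1, -200, 0, 0, 0, 0, 0]]]}}

```text
t: 4.52
eef_pos: [0.522, -0.3571, 0.1529]
tool_rot: [-0.001, 0.811, 0.585, 0.001]
contact_force: [0.8, 0.8, -0.3]
gripper_width: -0.0
grasp_force: 0.4
```

```bash
python3 - <<'E'
from h import *
print(tool()[0],bot.get_obs()['contact_force'])
rel(loc(0,-.1,.155),Rdown(C[2]));rel(loc(0,0.05,.32))
E
```

```text
[ 0.52204464 -0.357139    0.15286143] [ 0.77131189  0.78276822 -0.32351696]
shift mm [ 0.4  0.5 -2.1]
turn deg [-0.  -0.1  0.7]
shift mm [ 150.7    2.3 -166.9]
```

{"api": "step_arm", "payload": {"increments": [[[-1, 30, 0, 0, 0, 0, 0], [-1, 50, 0, -30, 0, 0, 0], [-1, 60, 0, -70, 0, 0, 0], [-1, 80, 0, -110, 0, 0, 0], [-1, 110, -20, -140, 0, 0, 0], [-1, 430, -170, -170, 0, 0, -20], [-1, 430, -170, -170, 0, 0, -20], [-1, 430, -170, -170, 0, 0, -20], [-1, 430, -170, -170, 0, 0, -20], [-1, 430, -170, -170, 0, 0, -20]]]}}

```text
t: 5.35
eef_pos: [0.5132, -0.0455, 0.3079]
tool_rot: [-0.0, 0.698, 0.716, -0.0]
contact_force: [1.4, -0.1, -0.5]
gripper_width: -0.001
grasp_force: 0.0
```

{"api": "step_arm", "payload": {"increments": [[[1, 150, -60, 0, 0, 0, 0], [1, 150, -60, 0, 0, 0, 0], [1, 150, -60, 0, 0, 0, 0], [1, 150, -60, 0, 0, 0, 0], [1, 150, -60, 0, 0, 0, 0]]]}}

```text
t: 5.77
eef_pos: [0.4471, 0.1081, 0.3074]
tool_rot: [-0.001, 0.694, 0.72, -0.0]
contact_force: [-0.1, 0.4, -0.7]
gripper_width: 0.712
grasp_force: 0.0
```

```bash
python3 - <<'E'
from m import *
cam('top','t2');cam('scene','s2')
a=cv2.imread('pics/t2.png')[115:220,345:450];b=cv2.imread('pics/s2.png')[190:295,195:300]
cv2.imwrite('pics/c2.png',np.hstack([cv2.resize(i,None,fx=3.8,fy=3.8,interpolation=cv2.INTER_CUBIC) for i in(a,b)]))
print(tool()[0])
E
```

```text
[0.45054897 0.09967905 0.30781594]
```

View pics/c2.png

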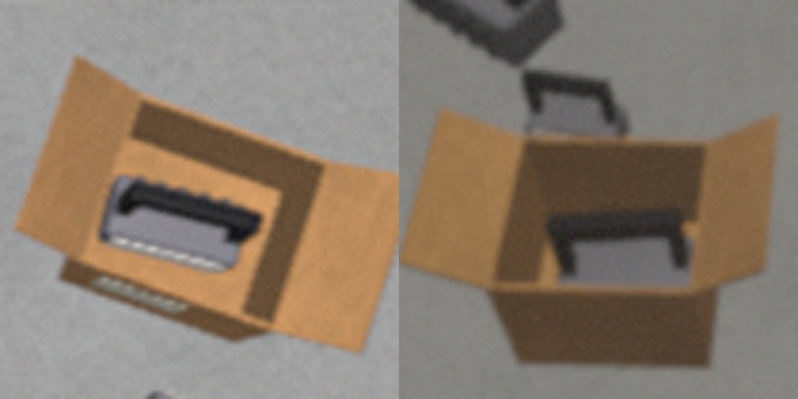

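```bash
python3 - <<'E'
from m import *
for n,c,(x0,x1,y0,y1) in(('T',T,(372,416,160,184)),('S',S,(232,275,241,264))):
    g=c['image'][y0:y1,x0:x1].astype(int).mean(2); sat=c['image'][y0:y1,x0:x1].astype(int); s=sat.max(2)-sat.min(2)
    print(n,x0); 
    for k,r in enumerate(g): print(y0+k,''.join('.' if s[k,i]>30 else ('#' if v<45 else '+' if v<75 else 'o' if v<160 else 'W') for i,v in enumerate(r)))
    m=((g<60)&(s<30)).astype(np.uint8); n_,l,st,ce=cv2.connectedComponentsWithStats(m); k=1+st[1:,4].argmax()
    pts=np.argwhere(l==k)[:,::-1].astype(np.float32); print(cv2.minAreaRect(pts+np.float32([x0,y0])))
E
```

```text
T 372
160 ............................................
161 .....o......................................
162 ....ooooooo.................................
163 ...ooooo++++...o............................
164 ..ooooo+###+++++o...........................
165 ..oooo+#++#+++#+++++oo......................
166 ..ooo+##+++++++####+++++.oo.................
167 .ooo+######+++++++++#+#+++++o...............
168 .ooo+#########+++++++#++++#+++++oo..........
169 .ooo####++o+++#####+++++#+##+#+#+++.........
170 .ooo+##+ooooooo+++######++++++#####+++......
171 .ooooooooooooooooo++++####+++++++++##+++....
172 ooooooooooooooooooooooo++#####++++++#+###...
173 oooooooooooooooooooooooooo+++######++++#+...
174 oooooooooooooooooooooooooooooo++######+#+...
175 ooooooooooooooooooooooooooooooooo#######+...
176 ooooooooooooooooooooooooooooooooo+#####.....
177 +oooooooooooooooooooooooooooooooo#####......
178 .ooWWWWoooooooooooooooooooooooooo++++.......
179 ..ooooooWWWooooooooooooooooooooooooo........
180 ......oooooWWWWooooooooooooooooooooo........
181 ..........oooooWWWWooooooooooooooooo........
182 ............
[... 695 characters left out ...]
#####+####++####+.....
252 ...+#######+###+#+++++++++++++++++++#+o....
253 ...+####+++++++++++++ooooooooooooo+##+oo...
254 ....####+ooooooooooooooooooooooooo+##++oo..
255 ....+###+ooooooooooooooooooooooooo++##+oo..
256 .....###+oooooooooooooooooooooooooo+##+o...
257 .....###++ooooooooooooooooooooooooo+##+o...
258 .....+##++ooooooooooooooooooooooooo++#+o...
259 ......##++ooooooooooooooooooooooooo++++o...
260 ......+#++ooooooooooooooooooooooooooo+oo...
261 ......+++ooooooooooooooooooooooooooooooo...
262 .....ooooooooooooooooooooooooooooooooooo...
263 .....ooooooooooooooooooooooooooooooooooo...
((251.92898559570312, 252.47044372558594), (15.377265930175781, 35.5706787109375), 86.05481719970703)
```

```bash
python3 - <<'E'
from m import *
print('top',onz(T,395.5,168.7,.124),'scene',onz(S,251.8,247.3,.124),'tri',tri(T,(395.5,168.7),S,(251.8,247.3)))
a=onz(T,383,165.2,.124);b=onz(T,402,170.5,.124);d=a-b;print('yaw bar',np.degrees(np.arctan2(d[1],d[0]))-90)
a=onz(S,269.5,245.7,.124);b=onz(S,234,248.2,.124);d=a-b;print('yaw bar S',np.degrees(np.arctan2(d[1],d[0]))-90,np.linalg.norm(d))
a=onz(T,374,178,.02);b=onz(T,397,183.7,.02);d=a-b;print('yaw lens',np.degrees(np.arctan2(d[1],d[0]))-90)
# flaps
e=lambda x,y:(345+x/3.8,115+y/3.8);g=lambda x,y:(195+(x-399)/3.8,190+y/3.8)
for n,p,q in[('Lfar',e(77,57),g(765,272)),('Lnear',e(17,230),g(778,117)),('Rnear',e(362,352),g(440,110))]:
    X,r=tri(T,p,S,q); c,s=np.cos(C[2]),np.sin(C[2]);dx,dy=X[:2]-C[:2]; print(n,X.round(3),r.round(3),'local',(c*dx+s*dy).round(3),(-s*dx+c*dy).round(3))
E
```

```text
top [ 0.55911092 -0.25289451  0.124     ] scene [ 0.56270142 -0.25430027  0.124     ] tri (array([ 0.55980522, -0.25415459,  0.11931227]), np.float64(0.0004723740473227269))
yaw bar -15.699835196918158
yaw bar S -13.611715627008806 0.10480396989260832
yaw lens -14.020425469193285
Lfar [ 0.664 -0.16   0.159] 0.003 local 0.07 0.132
Lnear [ 0.535 -0.114  0.16 ] 0.004 local -0.068 0.134
Rnear [ 0.444 -0.367  0.16 ] 0.002 local -0.071 -0.135
```

```bash
cat >> h.py <<'E'
L=np.array([.561,-.2536,np.radians(-14.4)])
E
python3 - <<'E'
from h import *
rel(loc(0,.026,.30,L),Rdown(L[2])); print(bot.get_obs()['q'].round(2))
E
```

```text
shift mm [-330.4  109.1    8.1]
turn deg [-0.   0.  15.7]
[-0.82  0.03  0.48  1.97 -0.01  1.15 -0.31]
```

{"api": "step_arm", "payload": {"increments": [[[0.2, -330, 109, 0, 0, 0, 15.7], [0.2, -330, 109, 0, 0, 0, 15.7], [0.2, -330, 109, 0, 0, 0, 15.7], [0.2, -330, 109, 0, 0, 0, 15.7], [0.2, -330, 109, 0, 0, 0, 15.7], [0.2, -330, 109, 0, 0, 0, 15.7], [0.2, -330, 109, 0, 0, 0, 15.7], [0.2, -330, 109, 0, 0, 0, 15.7], [0.2, -330, 109, 40, 0, 0, 15.7], [0.2, -330, 109, 60, 0, 0, 15.7]]]}}

```text
t: 7.0
eef_pos: [0.567, -0.2326, 0.2462]
tool_rot: [0.001, 0.792, 0.611, -0.001]
contact_force: [-0.8, 0.9, -0.4]
gripper_width: 0.6
grasp_force: 0.0
```

{"api": "step_arm", "payload": {"increments": [[[0.2, 0, 0, 0, 0, 0, 0], [0.2, 0, 0, 0, 0, 0, 0], [0.2, 0, 0, 0, 0, 0, 0]]]}}

```text
t: 7.25
eef_pos: [0.5684, -0.2265, 0.2494]
tool_rot: [0.001, 0.789, 0.614, 0.0]
contact_force: [-0.6, 0.6, 0.4]
gripper_width: 0.602
grasp_force: 0.0
```

```bash
python3 - <<'E'
from h import *
print(tool()[0],bot.get_obs()['gripper_width'])
rel(loc(0,.026,.093,L),Rdown(L[2]))
E
```

```text
[ 0.56838686 -0.22649125  0.24939665] 0.6015994345325064
shift mm [ -2.1  -0.6 156.4]
turn deg [ 0.1 -0.   0.2]
```

{"api": "step_arm", "payload": {"increments": [[[0.2, -2, -1, 25, 0, 0, 0], [0.2, -2, -1, 50, 0, 0, 0], [0.2, -2, -1, 75, 0, 0, 0], [0.2, -2, -1, 95, 0, 0, 0], [0.2, -2, -1, 110, 0, 0, 0], [0.2, -2, -1, 125, 0, 0, 0], [0.2, -2, -1, 137, 0, 0, 0], [0.2, -2, -1, 147, 0, 0, 0], [0.2, -2, -1, 156, 0, 0, 0], [0.2, -2, -1, 156, 0, 0, 0]]]}}

```text
t: 8.08
eef_pos: [0.5661, -0.2275, 0.0912]
tool_rot: [-0.001, 0.789, 0.614, -0.0]
contact_force: [0.3, 0.6, -0.1]
gripper_width: 0.6
grasp_force: 0.0
```

{"api": "step_arm", "payload": {"increments": [[[-1, 0, 0, 0, 0, 0, 0], [-1, 0, 0, 0, 0, 0, 0], [-1, 0, 0, 0, 0, 0, 0], [-1, 0, 0, 0, 0, 0, 0], [-1, 0, 0, 0, 0, 0, 0], [-1, 0, 0, 0, 0, 0, 0]]], "force": 80}}

```text
t: 8.58
eef_pos: [0.5672, -0.2284, 0.0931]
tool_rot: [0.001, 0.789, 0.614, 0.001]
contact_force: [1.5, 0.9, 5.7]
gripper_width: 0.171
grasp_force: 79.5
```

{"api": "step_arm", "payload": {"increments": [[[-1, 0, 0, -10, 0, 0, 0], [-1, 0, 0, -25, 0, 0, 0], [-1, 0, 0, -45, 0, 0, 0], [-1, 0, 0, -70, 0, 0, 0], [-1, 0, 0, -95, 0, 0, 0], [-1, 0, 0, -120, 0, 0, 0], [-1, 0, 0, -145, 0, 0, 0], [-1, 0, 0, -170, 0, 0, 0], [-1, 0, 0, -190, 0, 0, 0], [-1, 0, 0, -200, 0, 0, 0]]]}}

```text
t: 9.42
eef_pos: [0.5663, -0.2285, 0.2945]
tool_rot: [0.001, 0.789, 0.614, 0.001]
contact_force: [-0.4, -0.5, -4.5]
gripper_width: 0.172
grasp_force: 78.4
```

```bash
python3 - <<'E'
from m import *
o=bot.get_obs();print(tool()[0],o['gripper_width'],o['contact_force'],o['torque'])
# hook stand points: base corners by mask in both views
for n,c,(x0,x1,y0,y1) in(('T',T,(212,272,125,190)),('S',S,(360,430,215,270))):
    im=c['image'][y0:y1,x0:x1].astype(int); g=cv2.GaussianBlur(im.mean(2).astype(np.uint8),(3,3),0); m=(g<(125 if n=='T' else 100)).astype(np.uint8)
    m=cv2.morphologyEx(m,cv2.MORPH_CLOSE,np.ones((7,7)))
    k,l,st,_=cv2.connectedComponentsWithStats(m);j=1+st[1:,4].argmax()
    h=cv2.convexHull(np.argwhere(l==j)[:,::-1].astype(np.int32)); q=cv2.approxPolyDP(h,5,True)[:,0]+[x0,y0]
    P=np.array([onz(c,*p,.012) for p in q]); print(n,q.tolist(),P[:,:2].round(3).tolist(),P.mean(0).round(3))
E
```

```text
[ 0.56653066 -0.22839895  0.293344  ] 0.17605187375360487 [-0.08377432  0.60437956 -4.3578404 ] [ 0.09607914 -0.03928405 -0.00459955]
T [[265, 172], [230, 180], [221, 142], [257, 134]] [[0.566, 0.136], [0.541, 0.246], [0.662, 0.276], [0.688, 0.163]] [0.614 0.205 0.012]
S [[418, 249], [392, 264], [370, 236], [404, 215]] [[0.671, 0.266], [0.695, 0.16], [0.574, 0.135], [0.531, 0.285]] [0.618 0.211 0.012]
```

```bash
cat >> h.py <<'E'
H=np.array([.568,.1945,np.radians(12.8)])
E
python3 - <<'E'
from m import *
a=onz(T,231.3,142.5,.205);b=onz(T,239.3,181,.219);print(a,b,np.degrees(np.arctan2(*(a-b)[1::-1])),a-b)
rel(loc(-.13,.026,.335,H),Rdown(H[2]))
E
```

```text
[0.61672985 0.20499619 0.205     ] [0.51122946 0.17985899 0.219     ] 13.401777949104526 [ 0.10550039  0.0251372  -0.014     ]
shift mm [ 373.8 -229.   -43.6]
turn deg [ -0.1  -0.1 -27. ]
```

{"api": "step_arm", "payload": {"increments": [[[-1, 10, -5, -30, 0, 0, -3], [-1, 40, -25, -44, 0, 0, -7], [-1, 75, -45, -44, 0, 0, -11], [-1, 110, -67, -44, 0, 0, -14], [-1, 145, -89, -44, 0, 0, -17], [-1, 180, -110, -44, 0, 0, -20], [-1, 215, -132, -44, 0, 0, -23], [-1, 250, -153, -44, 0, 0, -27], [-1, 285, -175, -44, 0, 0, -27], [-1, 315, -193, -44, 0, 0, -27]]]}}

```text
t: 10.45
eef_pos: [0.4542, 0.1271, 0.3343]
tool_rot: [-0.001, 0.623, 0.782, -0.001]
contact_force: [1.6, 0.8, -4.3]
gripper_width: 0.173
grasp_force: 79.5
```

{"api": "step_arm", "payload": {"increments": [[[-1, 30, 0, 0, 0, 0, 0], [-1, 50, 0, 0, 0, 0, 0], [-1, 65, 0, 0, 0, 0, 0], [-1, 68, 0, 0, 0, 0, 0], [-1, 68, 0, 0, 0, 0, 0]]]}}

```text
t: 10.87
eef_pos: [0.4406, 0.1915, 0.3344]
tool_rot: [-0.0, 0.623, 0.782, -0.002]
contact_force: [-0.6, -0.2, -4.0]
gripper_width: 0.17
grasp_force: 79.5
```

```bash
python3 - <<'E'
from m import *
print(tool()[0],bot.get_obs()['contact_force'])
rel(loc(-.13,.026,.225,H),Rdown(np.radians(13)))
cam('top','t3');cam('scene','s3')
a=cv2.imread('pics/t3.png')[100:240,190:330];b=cv2.imread('pics/s3.png')[120:260,320:460]
cv2.imwrite('pics/c3.png',np.hstack([cv2.resize(i,None,fx=2.85,fy=2.85,interpolation=cv2.INTER_CUBIC) for i in(a,b)]))
E
```

```text
[0.4416006  0.18957304 0.33509843] [ 1.4898958  -0.50925903 -3.39125445]
shift mm [  2.9  -5.5 110.1]
turn deg [-0.1  0.1 -0.3]
```

View pics/c3.png

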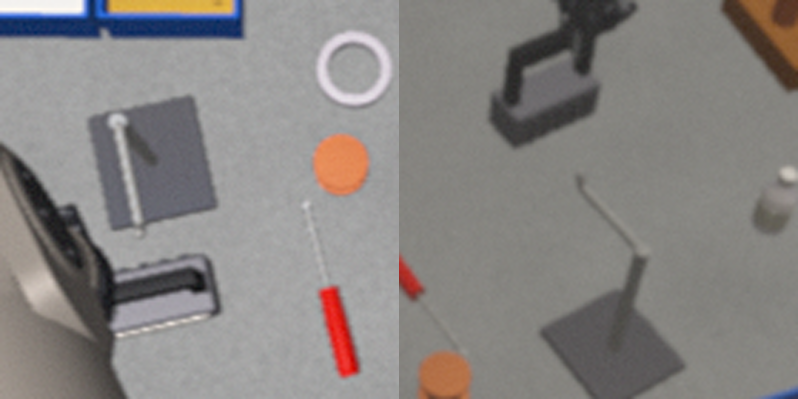

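{"api": "step_arm", "payload": {"increments": [[[-1, 3, -5, 25, 0, 0, 0], [-1, 3, -5, 50, 0, 0, 0], [-1, 3, -5, 75, 0, 0, 0], [-1, 3, -5, 95, 0, 0, 0], [-1, 3, -5, 108, 0, 0, 0], [-1, 3, -5, 110, 0, 0, 0], [-1, 3, -5, 110, 0, 0, 0]]]}}

```text
t: 11.65
eef_pos: [0.436, 0.1918, 0.2256]
tool_rot: [-0.0, 0.625, 0.781, -0.001]
contact_force: [-0.0, 0.2, -3.9]
gripper_width: 0.176
grasp_force: 79.5
```

```bash
python3 - <<'E'
from m import *
print(tool()[0],bot.get_obs()['contact_force'])
rel(loc(-.13,.026,.225,H),Rdown(np.radians(13)));rel(loc(-.005,.026,.225,H))
b=S['image'][120:260,320:460][:,:,::-1]
cv2.imwrite('pics/c4.png',cv2.resize(b,None,fx=4,fy=4,interpolation=cv2.INTER_CUBIC))
# expected pixels: bar underside middle, hook
X=loc(-.126,0,.232,H);print('bar',proj(S,X),proj(T,X))
E
```

```text
[0.43700866 0.1927129  0.22709059] [ 0.09610814  0.65757553 -4.07948508]
shift mm [-1.3 -1.9  2.1]
turn deg [ 0.1 -0.  -0.3]
shift mm [ -1.1 123.1   2.3]
bar [370.57610241 162.85701385] [243.2525025  205.85616296]
```

View pics/c4.png

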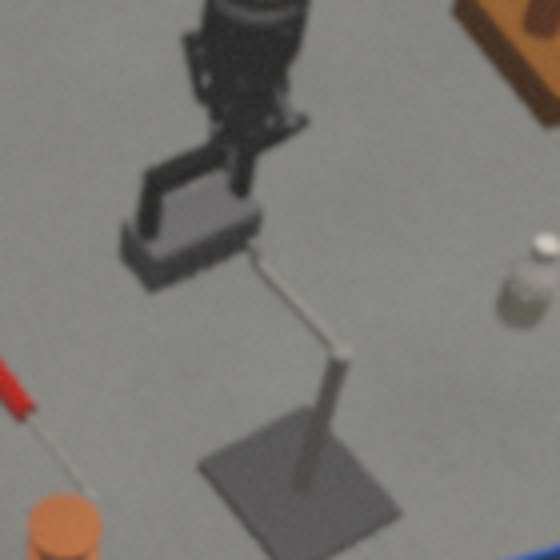

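```bash
python3 - <<'E'
from m import *
for n,c,(x0,x1,y0,y1) in(('S',S,(348,390,152,196)),('T',T,(225,275,178,225))):
    g=c['image'][y0:y1,x0:x1].astype(int).mean(2); print(n,x0)
    for k,r in enumerate(g): print(y0+k,''.join('#' if v<35 else '+' if v<62 else 'o' if v<100 else ('.' if v<175 else 'W') for v in r))
# predicted lamp features, using TCP
p,R=tool(); Lp=np.array([*(p-loc(0,.026,0,[0,0,np.radians(13)]))[:2],np.radians(13)])
z=p[2]+.007-.096
for nm,l in dict(openUL=(.008,.04,.096),openUR=(.008,-.04,.096),botL=(.026,.056,0),botR=(.026,-.056,0),bodyTopNear=(.026,-.056,.048),nearR=(-.026,-.056,.048),nearL=(-.026,.056,.048),barTopR=(0,-.052,.12)).items():
    X=loc(l[0],l[1],l[2]+z,Lp); print(nm,proj(S,X).round(1),proj(T,X).round(1))
for l in((-.058,0,.219),(.052,0,.205)): print(proj(S,loc(*l,H)).round(1),proj(T,loc(*l,H)).round(1))
E
```

```text
S 348
152 .........................oo+++++++++++++++
153 .........................oo+++++++++++++++
154 ........................oo++++++++++++++++
155 ........................o++++++++++++++++o
156 ......................oo+++++++++++++++oo.
157 ....................oo++++++++o++++++ooo..
158 .................oooo+++++++++oo++++oo....
159 ...............ooo+++++++++++oo+++++o.....
160 .............oo++++++++++++++oo+++++o.....
161 ..........ooo+++++++++++++++ooo++++o......
162 .........oo+++++++++++++ooooooo++++o......
163 ........o+++++++++++++oooo.oooo++++o......
164 ........o+++++++++++ooo.....ooo++++o......
165 ........o+++++++++ooo........o+++++o......
166 ........o+++++++oo..........oo++++o.......
167 .......o++++++ooo............oo+++o.......
168 .......o+++++oo..............oo+++o.......
169 .......o++++oo................ooooo.......
170 .......o++++oo..................o.........
171 .......o++++oo............................
172 .......o++++oo......................o.....
173 ......oo++++o.....................oooo....
174 ......o+++++o...................oooooo....
175 ......o++
[... 3200 characters left out ...]
......WWWW........................
219 oooooooooooo.....WWWW.............................
220 oooooooooooo..WW..................................
221 ooooooooooooo.....................................
222 oooooooooo+oo.....................................
223 oooooooooo+o......................................
224 oooooooooooo......................................
openUL [382.3 158.6] [226.7 207.2]
openUR [361.9 168.1] [257.2 200.1]
botL [385.6 180.2] [226.8 204.3]
botR [358.4 193.5] [265.9 195.3]
bodyTopNear [359.7 184. ] [263.9 193.7]
nearR [350.5 173.6] [268.2 212.5]
nearL [378.  160.8] [227.2 222. ]
barTopR [357.8 162.6] [261.4 201.4]
[383.1 179.4] [238.6 180.9]
[405.1 206.3] [230.9 141.8]
```

{"api": "step_arm", "payload": {"increments": [[[-1, -1, 0, 4, 0, 0, 0], [-1, -1, 12, 4, 0, 0, 0], [-1, -1, 24, 4, 0, 0, 0], [-1, -1, 36, 4, 0, 0, 0], [-1, -1, 46, 4, 0, 0, 0], [-1, -1, 54, 4, 0, 0, 0], [-1, -1, 62, 4, 0, 0, 0], [-1, -1, 70, 4, 0, 0, 0], [-1, -1, 77, 4, 0, 0, 0], [-1, -1, 84, 4, 0, 0, 0]]]}}

```text
t: 12.68
eef_pos: [0.5189, 0.2105, 0.222]
tool_rot: [-0.0, 0.624, 0.781, -0.0]
contact_force: [-1.4, 0.0, -4.5]
gripper_width: 0.179
grasp_force: 79.5
```

```bash
python3 - <<'E'
from m import *
print(tool()[0],bot.get_obs()['contact_force'])
rel(loc(-.005,.026,.215,H),Rdown(np.radians(13)))
b=S['image'][140:260,330:450][:,:,::-1]
cv2.imwrite('pics/c5.png',cv2.resize(b,None,fx=4.5,fy=4.5,interpolation=cv2.INTER_CUBIC))
E
```

```text
[0.5193976  0.21065671 0.22209649] [ 0.07000252 -0.16585106 -3.96454639]
shift mm [-0.5 38.8  7.1]
turn deg [ 0.   0.  -0.3]
```

View pics/c5.png

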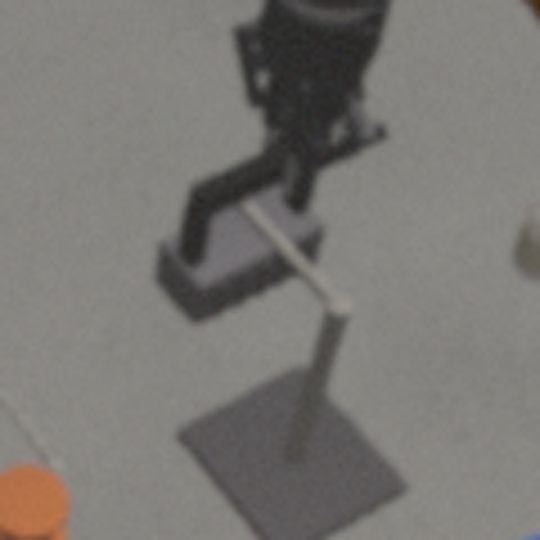

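{"api": "step_arm", "payload": {"increments": [[[-1, 0, 10, 0, 0, 0, 0], [-1, 0, 20, 0, 0, 0, 0], [-1, 0, 30, 0, 0, 0, 0], [-1, 0, 38, 0, 0, 0, 0], [-1, 0, 38, 4, 0, 0, 0], [-1, 0, 38, 9, 0, 0, 0], [-1, 0, 38, 14, 0, 0, 0], [-1, 0, 38, 18, 0, 0, 0], [-1, 0, 38, 20, 0, 0, 0], [-1, 0, 38, 20, 0, 0, 0]]]}}

```text
t: 13.62
eef_pos: [0.5546, 0.2186, 0.2013]
tool_rot: [-0.0, 0.624, 0.781, -0.001]
contact_force: [-0.0, -0.6, -4.5]
gripper_width: 0.176
grasp_force: 79.5
```

{"api": "step_arm", "payload": {"increments": [[[-1, 0, 0, 1, 0, 0, 0], [-1, 0, 0, 2, 0, 0, 0], [-1, 0, 0, 2, 0, 0, 0]]]}}

```text
t: 13.87
eef_pos: [0.5553, 0.2188, 0.2001]
tool_rot: [-0.0, 0.624, 0.781, 0.0]
contact_force: [0.5, 1.1, -4.4]
gripper_width: 0.174
grasp_force: 79.5
```

{"api": "step_arm", "payload": {"increments": [[[-1, 0, 0, 1, 0, 0, 0], [-1, 0, 0, 2, 0, 0, 0], [-1, 0, 0, 2, 0, 0, 0]]]}}

```text
t: 14.12
eef_pos: [0.5555, 0.2189, 0.1981]
tool_rot: [0.0, 0.624, 0.781, 0.0]
contact_force: [-0.0, -0.6, -4.7]
gripper_width: 0.172
grasp_force: 79.7
```

{"api": "step_arm", "payload": {"increments": [[[-1, 0, 0, 1, 0, 0, 0], [-1, 0, 0, 2, 0, 0, 0], [-1, 0, 0, 2, 0, 0, 0]]]}}

```text
t: 14.37
eef_pos: [0.5556, 0.2189, 0.1977]
tool_rot: [-0.0, 0.624, 0.781, 0.001]
contact_force: [-4.1, -0.8, 7.7]
gripper_width: 0.171
grasp_force: 81.6
```

{"api": "step_arm", "payload": {"increments": [[[-1, 0, 0, -0.7, 0, 0, 0], [-1, 0, 0, -0.7, 0, 0, 0], [-1, 0, 0, -0.7, 0, 0, 0], [-0.6, 0, 0, -0.7, 0, 0, 0], [-0.5, 0, 0, -0.7, 0, 0, 0], [-0.4, 0, 0, -0.7, 0, 0, 0], [-0.2, 0, 0, -0.7, 0, 0, 0], [0, 0, 0, -0.7, 0, 0, 0], [0, 0, 0, -0.7, 0, 0, 0], [0, 0, 0, -0.7, 0, 0, 0]]], "force": 20}}

```text
t: 15.2
eef_pos: [0.5554, 0.2188, 0.1967]
tool_rot: [0.0, 0.624, 0.781, -0.0]
contact_force: [-0.4, 0.4, -0.5]
gripper_width: 0.501
grasp_force: 0.0
```

```bash
python3 - <<'E'
from m import *
print(tool()[0],bot.get_obs()['contact_force'],bot.get_obs()['gripper_width'])
b=S['image'][140:260,330:450][:,:,::-1]; a=T['image'][100:220,190:310][:,:,::-1]
cv2.imwrite('pics/c6.png',np.hstack([cv2.resize(i,None,fx=3.3,fy=3.3,interpolation=cv2.INTER_CUBIC) for i in(a,b)]))
E
```

```text
[0.55535603 0.21884013 0.19673448] [-0.68344924  0.35532502  0.0838987 ] 0.4986806153305719
```

View pics/c6.png

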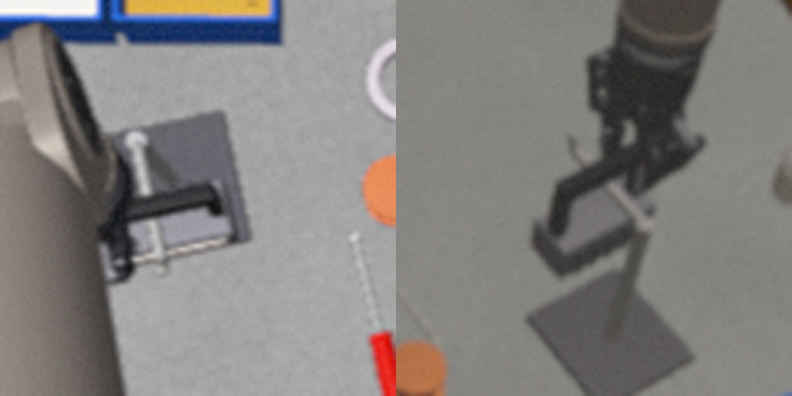

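{"api": "step_arm", "payload": {"increments": [[[0, 0, 0, -3, 0, 0, 0], [0, 0, 0, -8, 0, 0, 0], [0, 0, 0, -15, 0, 0, 0], [0, 0, 0, -24, 0, 0, 0], [0, 0, 0, -35, 0, 0, 0], [0, 0, 0, -50, 0, 0, 0], [0, 0, 0, -70, 0, 0, 0], [0, 0, 0, -95, 0, 0, 0], [0, 0, 0, -120, 0, 0, 0], [0, 0, 0, -150, 0, 0, 0]]]}}

```text
t: 16.13
eef_pos: [0.5549, 0.2185, 0.3484]
tool_rot: [-0.0, 0.624, 0.781, -0.0]
contact_force: [0.7, 0.3, 0.1]
gripper_width: 0.501
grasp_force: 0.0
```

{"api": "step_arm", "payload": {"increments": [[[0, 40, -30, 0, 0, 0, 0], [0, 80, -60, 0, 0, 0, 0], [0, 120, -90, 0, 0, 0, 0], [0, 160, -120, 0, 0, 0, 0], [0, 160, -120, 0, 0, 0, 0], [0, 160, -120, 0, 0, 0, 0], [0, 160, -120, 0, 0, 0, 0], [0, 160, -120, 0, 0, 0, 0], [0, 160, -120, 0, 0, 0, 0], [0, 160, -120, 0, 0, 0, 0]]]}}

```text
t: 16.97
eef_pos: [0.4043, 0.3471, 0.3471]
tool_rot: [0.0, 0.625, 0.78, 0.0]
contact_force: [0.0, -0.0, 0.8]
gripper_width: 0.502
grasp_force: 0.0
```

```bash
python3 - <<'E'
from m import *
for i in range(20): T2=cam('top')
S2=cam('scene')
def d(a,b,x0,x1,y0,y1): return np.abs(a['image'].astype(int)-b['image'])[y0:y1,x0:x1].mean().round(2)
print('motion T',d(T,T2,225,275,130,190),'S',d(S,S2,350,430,150,270))
b=S2['image'][140:260,330:450][:,:,::-1]; a=T2['image'][100:220,190:310][:,:,::-1]
ims=[cv2.resize(i,(390,390),interpolation=cv2.INTER_CUBIC) for i in(a,b)]
w=[cv2.resize(i['image'][:,:,::-1],(320,200)) for i in(T2,S2)]
cv2.imwrite('pics/c7.png',np.vstack([np.hstack(ims),np.pad(np.hstack(w),((0,0),(0,140),(0,0)))]))
E
```

```text
motion T 1.93 S 1.55
```

View pics/c7.png

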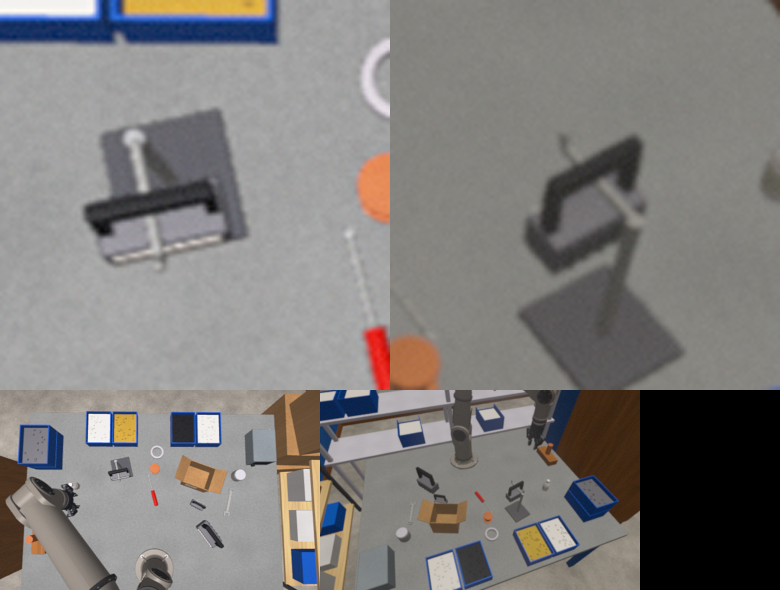

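The last picture shows the lamp hanging by its handle on the arm between tip and post (about (245,162) in the top view) and not moving. Both flaps are open, the bystanders are in place and the gripper is clear.

```bash
python3 -c "
from station import bot
print(bot.hand_in())"
```

```text
the job is handed in; nothing more can be done
None
```

The job is handed in: both carton flaps were opened to about their stops first, then the middle-sized lamp was lifted out and hung by its handle on the hook; it hung still in the last pictures with the gripper clear, about 18 s in.

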